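# Clamp a bangle under the bench magnifier

## Robot

A 6-joint arm with a two-finger parallel gripper is mounted at the origin on the work surface. World frame = base frame: x ahead of the robot, y to its left, z up, the work surface at z = 0. Lengths are in m, angles in rad, forces in N, time in s.
With the tool pointing down it reaches from about 0.25 to 0.725 m from the base axis. Payload 4 kg.
Tool frame: the origin (TCP) lies between the finger pads, 19 mm behind the fingertips; this is the grasp point; z points along the fingers, y is the line along which they close (so a half turn about z gives the same grasp; the last joint's range is limited). The gripper opens to 85 mm and grips with 20 to 120 N. Pads are 22 mm wide; open, the fingers measure 114 mm over their backs; the gripper's body (76 mm by 85 mm) begins 54 mm behind the grasp point. The pads swing forward as they close: fully open they stand 13 mm farther back than shut.
Start: joints at [1.222, 0.241, 0.005, 1.335, 0, 1.571], TCP at [0.171, 0.47, 0.25] pointing down, gripper open.
Joint ranges: [-2.72, 2.72], [-1.05, 1.87], [-1.09, 1.28], [-1.99, 2.15], [-1.42, 1.44], [-3.14, 3.14]. Speed limits (rad/s): [2.79, 2.79, 3.14, 3.14, 3.14, 3.14].

## Interface

Orientations are given as a unit quaternion [x, y, z, w].
In Python, from workcell import bot gives the robot as it stands.
- The arm moves only by the shell command python3 -m creep 'ROWS'. ROWS is JSON, one flat list of numbers, 5 for each row, row after row: the shift along the world's x, y, z in m, then the turn about the world's z in rad, then the finger opening in m, from 0 to 0.0854. In form: [x, y, z, twist, claw, x, y, z, twist, claw, ...]. A call has 1 to 10 rows; each row is the pose to reach, as a shift and turn from the pose commanded when the call began; what a row does not reach only later rows make up. A row lasts 1/12 s, in which the tool goes at most 41.7 mm and 7.16 degrees, less where a joint would pass 70% of its speed; a pose out of reach is approached as far as the arm can. A call with a gripper value outside its range is refused whole. The fingers move at their own pace and stop on an object; the grip force is fixed at half the most. Time passes only in rows, so rows that repeat a pose let the fingers close. It gives the time, the measured TCP pose, the force, the opening and the grip force at its end, in the units of the state.
- bot.get_obs(): the state, without advancing time (a new reading comes with each control period).
- bot.camera(name): name is "side" or "top"; returns a dict with "pixels" (384x512x3 uint8, red, green, blue), "camera_matrix" (3x3 intrinsics, pixels), "extrinsics" (4x4, takes a point from world to camera coordinates). Camera axes: x right, y down, z forward; pixel columns grow to the right and rows downward; lengths in m; the calibration is good to about 2 mm. A picture is of the moment at which its call begins. There is no depth.
- bot.job_done(): hands the job in; it is judged then, once.
Trained networks look in the newest picture that a camera, given by its name, has taken for a name from the list of things; names that differ only in an ending like _2 or _b are one class to them, and where a whole thing is asked for, a point or a joint stands for the part that bears it (a point fixed in the world has none). Each returns a list of dicts, best first, with "score" (0 to 1); they miss things now and then, are a little off and sometimes report something else, mostly with a low value. They report only what shows in the picture. A call takes as long as a camera call. They do not tell look-alikes from the thing itself.
- bot.look_for(camera, thing): "centre" ([column, row] as shares, 0 to 1, of the picture: columns of its width, rows of its height, amid what is visible of it).
- bot.place_of(camera, thing): "centre" ([column, row] as shares, 0 to 1, of the picture: columns of its width, rows of its height: a listed point, or the origin of a listed thing).
The state is a dict: "clock": time; "joint_pos": joint angles; "joint_vel": joint speeds; "tau": joint torques, N m; "eef_pos": TCP position; "tool_rot": TCP orientation; "ft_force": force on the tool from outside, world axes, zero at the start; "ft_torque": the same for the moment, N m; "grip_width": finger opening in m; "grasp_force": force on a finger pad.
Only numpy, scipy, OpenCV 4.12 (cv2) and the standard library are available. Lean on these libraries where they do the work, as an engineer would, in place of code of your own. Each camera call takes 0.05 s, during which the arm holds its last target. There are 200 camera calls.

## Task

Slide the carriage of the bangle clamp along its bed, in under the magnifier, until the bangle is firmly gripped, lying flat, between its V jaw and the far V jaw, but do not squeeze hard enough to dent it. Then press the lock lever on the carriage's side fully down, and leave the bangle gripped. Do not knock the magnifier or disturb the other things on the bench.

Things in the scene. Friction and masses are not known exactly. Their poses are not given: they have to be found in the camera images.
- fixture: Bangle clamp bolted to the bench: dark bed, 310 x 100 mm, rail tops at 22 mm. Origin on the bench under the bed's middle line, 140 mm from its far end. x runs along the slide, clamping direction (to the robot's right), y across, away from the robot, z up. The far V jaw's place varies, unmeasured: seated in both jaws, the bangle's centre is at x = 34 to 48 mm; feel for it.
- slide (a joint): Slide of the grey carriage along fixture x (m), 0 to 0.12, growing towards the far jaw. The carriage's origin is at fixture x = value - 0.06. Dry friction 5 N: it stays where left. Pushed onto the bangle and let go, it keeps gripping with the push beyond 5 N, up to 5 N. A push of 10 to 18 N in all grips firmly; over 30 N on the bangle dents it.
- carriage: The sliding carriage: grey block with the handle, the lock lever and, in front, a steel V jaw of two plates 12 mm thick (90 degree V open towards +x), 24 to 50 mm above the bench. Origin: on the axis of a bangle nested in this jaw, at bench height. Axes as the fixture's.
- handle (a point): Carriage handle: upright steel plate 14 mm (fixture x) by 30 mm (y), 64 to 112 mm above the bench, 90 mm behind the carriage's origin. The point is on its axis, 100 mm above the bench, 12 mm under its top. The carriage block, 100 mm wide, reaches 14 mm behind and 46 mm ahead of it; top at 58 mm (64 mm at the handle's foot).
- lever (a joint): Lock lever hinged on the carriage's side away from the robot, in rad; it swings in the plane across the slide. At 0 it points to fixture +y and 55 degrees up; it grows as the lever goes outwards and down; its stop is at 0.9 (nearly level, locked). Stiff: 0.25 N m of friction (3.5 to 6 N at the grip), stays where it is left.
- lever_pivot (a point): Point on the lever's hinge axis, which is parallel to fixture x: 55 mm behind the carriage's origin, 62 mm from it in +y, 47 mm above the bench.
- lever_grip (a point): Centre of the black cross grip at the lever's end: a cylinder 18 mm thick and 44 mm long, parallel to fixture x, 75 mm from the pivot.
- bangle: Brass-coloured bangle, a ring of 70 mm outer and 60 mm inner diameter, 16 mm high, 60 g, lying loose and flat on the bed between the jaws. Origin: centre of its underside.
- magnifier: Bench magnifier: clear lens in a white frame, 140 mm over all, level, 200 to 214 mm above the bench, over the jaws; an arm goes in its +x to a post 200 mm off. Origin: on the bench under the lens centre. With the bangle gripped the handle stands under the lens's near edge: a tool pointing straight down cannot follow; lean the hand back, towards fixture -x. Touch it with no more than 4 N.
- solder_block: Grey solder block 160 x 100 x 30 mm; leave alone. Origin: centre of its underside.
- tray: Aluminium tray 150 x 110 x 25 mm; leave alone. Origin: centre of its underside.
- hammer: Hammer lying on the bench; leave alone.
There are look-alikes about, which are no part of the job. Of the things like the bangle, leave any that is red; of the rest the smaller one is meant.

How it is judged:
By the outcome, as a careful person would: the job done as asked, in the order asked, and still so for the second after the job is handed in, with the robot touching nothing.
It also fails if it takes over 64 s, if anything falls off the work surface, if the arm or the gripper's body presses on something with over 40 N, if the wrist force passes 120 N, or if a joint passes its speed limit or range.

## Working session

There is one attempt and no reset: what is moved stays moved. The work goes in short steps, Python scripts to look and compute and a shell command to move; the robot and the scene stay as the last step left them, time stands still between calls to the robot, and variables do not carry over. Pictures are saved under pics/ and viewed, at most 10 in all, crops included, and the job is handed in when it is done.

```bash
mkdir -p pics; ls; cat > h.py <<'E'
import numpy as np,cv2
from workcell import bot
def snap(n,f):
    c=bot.camera(n); cv2.imwrite('pics/'+f,cv2.cvtColor(c['pixels'],cv2.COLOR_RGB2BGR)); return c
def ray(c,uv):
    K,E=np.array(c['camera_matrix']),np.array(c['extrinsics']); R,t=E[:3,:3],E[:3,3]
    d=R.T@np.linalg.solve(K,[uv[0],uv[1],1]); return -R.T@t,d/np.linalg.norm(d)
def onz(c,uv,z):
    o,d=ray(c,uv); return o+d*(z-o[2])/d[2]
def tri(c1,u1,c2,u2):
    o1,d1=ray(c1,u1);o2,d2=ray(c2,u2)
    s=np.linalg.lstsq(np.c_[d1,-d2],o2-o1,rcond=None)[0]; a,b=o1+s[0]*d1,o2+s[1]*d2
    return (a+b)/2,np.linalg.norm(a-b)
def proj(c,p):
    K,E=np.array(c['camera_matrix']),np.array(c['extrinsics']); q=K@(E[:3,:3]@np.array(p)+E[:3,3]); return q[:2]/q[2]
E
cat > m.py <<'E'
from h import *
import pickle
np.set_printoptions(precision=4,suppress=True)
C={n:snap(n,n+'0.png') for n in('side','top')}
pickle.dump(C,open('c0.pkl','wb'))
for t in ['fixture','carriage','handle','lever_pivot','lever_grip','bangle','magnifier','solder_block','tray','hammer']:
    for n in C:
        print(t,n,[(np.round(np.array(r['centre'])*[512,384],1).tolist(),round(r['score'],2)) for r in bot.place_of(n,t)[:4]])
for n in C: print(n,ray(C[n],(256,192)))
o=bot.get_obs();print({k:np.round(v,3) for k,v in o.items()})
E
python3 m.py
```

```text
pics
fixture side [([338.2, 230.5], 0.55)]
fixture top []
carriage side [([321.8, 224.1], 0.71)]
carriage top [([338.5, 213.1], 0.78), ([309.7, 208.9], 0.18)]
handle side [([290.2, 186.8], 0.94)]
handle top [([309.4, 208.7], 0.91)]
lever_pivot side [([312.5, 185.2], 0.88)]
lever_pivot top [([321.9, 181.1], 0.72)]
lever_grip side [([323.1, 156.7], 0.67)]
lever_grip top [([337.4, 213.7], 0.57), ([331.2, 159.2], 0.55)]
bangle side [([257.6, 284.5], 0.75), ([340.2, 220.7], 0.59)]
bangle top [([365.3, 274.4], 0.75), ([301.1, 291.5], 0.69), ([356.6, 213.2], 0.47)]
magnifier side []
magnifier top []
solder_block side [([150.4, 211.0], 0.79), ([341.4, 223.1], 0.28)]
solder_block top [([173.4, 249.6], 0.77)]
tray side [([293.3, 149.4], 0.88)]
tray top [([289.4, 131.5], 0.6)]
hammer side [([190.4, 141.9], 0.7), ([312.4, 185.2], 0.64)]
hammer top [([182.5, 160.7], 0.89), ([329.4, 159.1], 0.32)]
side (array([ 0.059 , -0.0168,  0.806 ]), array([ 0.5357,  0.1549, -0.8301]))
top (array([0.4671, 0.1569, 1.0824]), array([ 0.1124,  0.0064, -0.9936]))
{'clock': np.float64(1.1), 'joint_pos': array([1.222, 0.241, 0.005, 1.335, 0.   , 1.571]), 'joint_vel': array([-0.   ,  0.001,  0.   , -0.002, -0.   , -0.   ]), 'tau': array([  0.001, -37.222,  25.27 ,   0.001,   0.   ,  -0.   ]), 'eef_pos': array([0.171, 0.47 , 0.25 ]), 'tool_rot': array([ 0.174,  0.985, -0.   , -0.   ]), 'ft_force': array([-0.016,  0.553, -0.701]), 'ft_torque': array([-0.003, -0.034,  0.028]), 'grasp_force': np.float64(0.0), 'grip_width': np.float64(0.086)}
```

View pics.

View pics/side0.png

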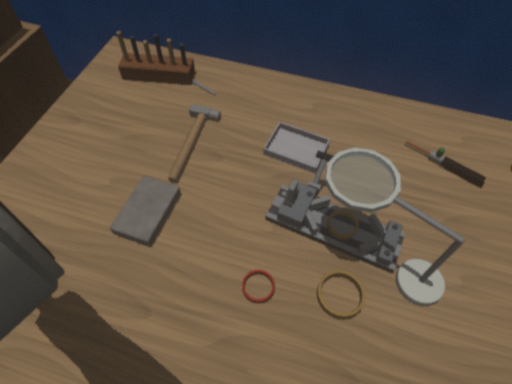

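View pics/top0.png

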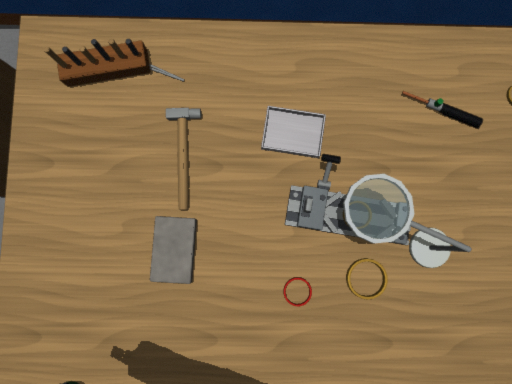

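```bash
python3 - <<'E'
from h import *
import pickle
np.set_printoptions(precision=4,suppress=True)
C=pickle.load(open('c0.pkl','rb'));s,t=C['side'],C['top']
for n,a,b in [('carr',(321.8,224.1),(338.5,213.1)),('handle',(290.2,186.8),(309.4,208.7)),('pivot',(312.5,185.2),(321.9,181.1)),('grip',(323.1,156.7),(331.2,159.2)),('bangle',(340.2,220.7),(356.6,213.2)),('tray',(293.3,149.4),(289.4,131.5)),('block',(150.4,211),(173.4,249.6))]:
    print(n,*tri(s,a,t,b))
E
```

```text
carr [ 0.5396 -0.0451  0.0005] 0.003232315847710516
handle [0.5402 0.0432 0.1172] 0.0038401450700936268
pivot [0.6158 0.0015 0.0381] 0.00014137204007680097
grip [ 0.6579 -0.0081  0.1027] 0.004347644737326263
bangle [ 0.5377 -0.0821  0.0399] 0.003060068009602937
tray [ 0.7515  0.0798 -0.0087] 0.0008746261448001375
block [0.4421 0.362  0.0072] 0.009838128691091609
```

Side view: clamp at ~(340,225), handle ~(300,190), black lever grip ~(323,155), lens (363,179). Candidates for the bangle are red ring (258,286), larger brass ring (340,295) and the ring in the clamp (343,222). The ring in the clamp, smaller and not red, is the one I want.

```bash
cat > fit.py <<'E'
from h import *
import pickle
from scipy.optimize import least_squares
np.set_printoptions(precision=4,suppress=True)
C=pickle.load(open('c0.pkl','rb'));s,t=C['side'],C['top']
g=75e-3*np.array([np.cos(np.radians(55)),np.sin(np.radians(55))])
P={'carr':(0,0,0),'handle':(-.09,0,.1),'pivot':(-.055,.062,.047),'grip':(-.055,.062+g[0],.047+g[1])}
M=[('carr',(321.8,224.1),(338.5,213.1)),('handle',(290.2,186.8),(309.4,208.7)),('pivot',(312.5,185.2),(321.9,181.1)),('grip',(323.1,156.7),(331.2,159.2))]
def W(p,q):
    x,y,a=p; fx=np.array([np.cos(a),np.sin(a)]);fy=np.array([-fx[1],fx[0]])
    return np.r_[np.array([x,y])+q[0]*fx+q[1]*fy,q[2]]
def res(p): return np.concatenate([np.r_[proj(s,W(p,P[n]))-a,proj(t,W(p,P[n]))-b] for n,a,b in M])
if __name__=='__main__':
    r=least_squares(res,[.54,-.045,-1.57],loss='soft_l1');print(r.x,np.degrees(r.x[2]));print(res(r.x).reshape(-1,4))
    for n in P: print(n,W(r.x,P[n]))
    for nm,c,b in (('side',s,(250,130,430,280)),('top',t,(270,140,450,275))):
        im=cv2.imread(f'pics/{nm}0.png')
        im=cv2.convertScaleAbs(im,alpha=1.7,beta=10)
        x0,y0,x1,y1=b; im=cv2.resize(im[y0:y1,x0:x1],None,fx=4.4,fy=4.4,interpolation=cv2.INTER_CUBIC)
        for n in P:
            u=(proj(c,W(r.x,P[n]))-[x0,y0])*4.4; cv2.drawMarker(im,tuple(int(v) for v in u),(0,0,255),0,12,1)
        cv2.imwrite(f'pics/{nm}1.png',im)
E
python3 fit.py
```

```text
[ 0.5404 -0.0455 -1.7108] -98.02240829900671
[[ 0.8648 -0.1866 -0.5156 -0.1185]
 [ 1.4057 -0.2328 -1.8548 -4.7241]
 [ 0.3554  0.0809  1.0219  2.0789]
 [-0.2182 -0.0464 -1.5647  2.2671]]
carr [ 0.5404 -0.0455  0.    ]
handle [0.5529 0.0437 0.1   ]
pivot [0.6094 0.0003 0.047 ]
grip [ 0.652  -0.0057  0.1084]
```

View pics/side1.png

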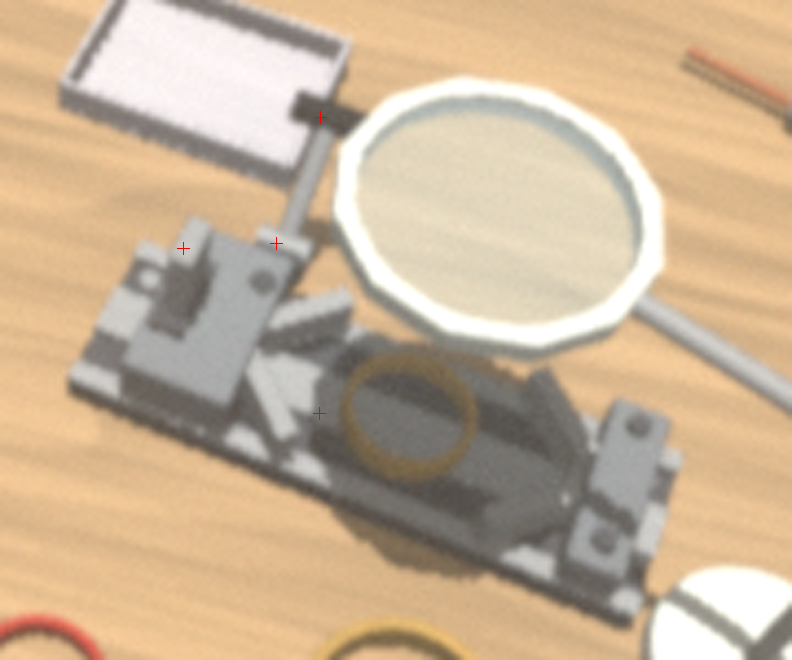

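View pics/top1.png

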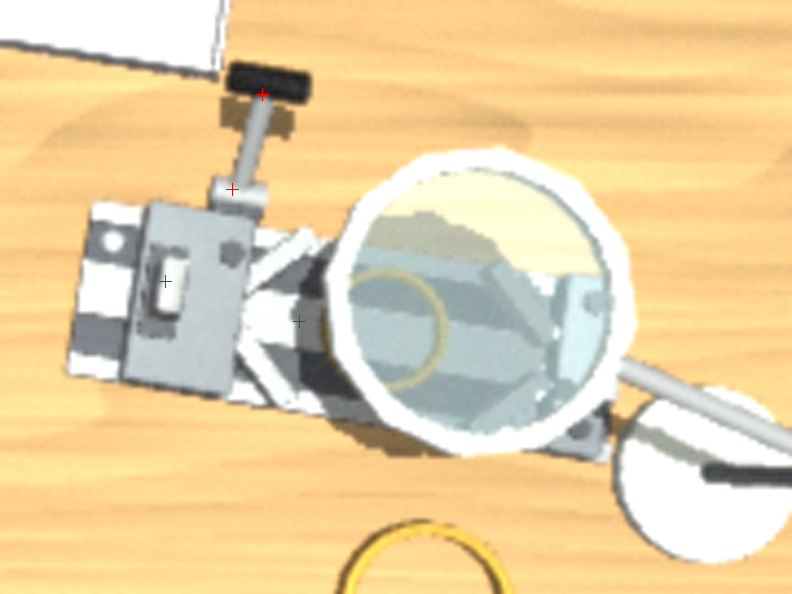

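```bash
python3 - <<'E'
from h import *
import pickle
np.set_printoptions(precision=4,suppress=True)
C=pickle.load(open('c0.pkl','rb'));s,t=C['side'],C['top']
T=lambda u:np.array(u)/4.4+[270,140]
S=lambda u:np.array(u)/4.4+[250,130]
for n,u,z in [('bedLF',(92,203),.022),('bedLN',(68,373),.022),('bedRN',(606,461),.022),('blkLF',(150,203),.058),('blkRF',(256,218),.058),('blkRN',(230,397),.058),('blkLN',(124,378),.058),('handletop',(173,283),.112),('grip',(268,83),.108),('lens',(481,302),.214)]: print('top',n,onz(t,T(u),z))
for n,u,z in [('bedLN',(72,380),.022),('bedRN',(632,610),.022),('bedRF',(680,457),.022),('blkLN',(125,355),.058),('blkRN',(225,405),.058),('handletop',(193,230),.112),('lens',(500,213),.214)]: print('side',n,onz(s,S(u),z))
E
```

```text
top bedLF [0.6037 0.0767 0.022 ]
top bedLN [0.5069 0.089  0.022 ]
top bedRN [ 0.4638 -0.2141  0.022 ]
top blkLF [0.5997 0.0476 0.058 ]
top blkRF [ 0.5927 -0.0108  0.058 ]
top blkRN [0.4943 0.003  0.058 ]
top blkLN [0.5034 0.0608 0.058 ]
top handletop [0.5512 0.041  0.112 ]
top grip [ 0.6583 -0.0087  0.108 ]
top lens [ 0.5366 -0.09    0.214 ]
side bedLN [0.5066 0.0858 0.022 ]
side bedRN [ 0.4656 -0.2141  0.022 ]
side bedRF [ 0.5592 -0.2295  0.022 ]
side blkLN [0.5086 0.0593 0.058 ]
side blkRN [0.4957 0.0033 0.058 ]
side handletop [0.5573 0.0407 0.112 ]
side lens [ 0.5339 -0.0924  0.214 ]
```

Both views agree: fixture x runs at −98.1°, origin is about (0.5326, −0.084), handle (0.553, 0.041), slide ≈ 0.024, lens centre (0.535, −0.091). Because the moves cannot tilt the hand, I'll push the block's rear face with the outer face of the open front finger. That keeps the hand body well behind the lens.

```bash
python3 -m creep '[0.39,-0.34,0,0.208,0.0854, 0.39,-0.34,0,0.208,0.0854, 0.39,-0.34,0,0.208,0.0854, 0.39,-0.34,0,0.208,0.0854, 0.39,-0.34,0,0.208,0.0854, 0.39,-0.34,0,0.208,0.0854, 0.39,-0.34,0,0.208,0.0854, 0.39,-0.34,0,0.208,0.0854, 0.39,-0.34,0,0.208,0.0854, 0.39,-0.34,0,0.208,0.0854]'; python3 -c "
from workcell import bot;print(bot.get_obs()['joint_pos'])"
```

```text
clock: 1.93
eef_pos: [0.483, 0.1973, 0.2502]
tool_rot: [0.07, 0.998, 0.0, 0.0]
ft_force: [1.1, 1.3, -0.1]
grip_width: 0.0854
grasp_force: 0.0
[3.87683672e-01 2.83260961e-01 6.24602233e-02 1.34940490e+00
 1.35996663e-04 5.28737205e-01]
```

```bash
python3 -m creep '[0.04,-0.034,0,0,0.0854, 0.08,-0.066,0,0,0.0854, 0.08,-0.066,0,0,0.0854, 0.08,-0.066,0,0,0.0854, 0.08,-0.066,-0.04,0,0.0854, 0.08,-0.066,-0.08,0,0.0854, 0.08,-0.066,-0.12,0,0.0854, 0.08,-0.066,-0.12,0,0.0854, 0.08,-0.066,-0.12,0,0.0854]'; python3 - <<'E'
from h import *
c=snap('side','s2.png')
o=bot.get_obs();p=np.array(o['eef_pos']);print(p,o['tool_rot'])
im=cv2.imread('pics/s2.png');cv2.imwrite('pics/s2c.png',cv2.resize(cv2.convertScaleAbs(im[70:290,200:460],alpha=1.6),None,fx=3,fy=2.7))
t=snap('top','t2.png');im=cv2.imread('pics/t2.png')
E
```

```text
clock: 2.68
eef_pos: [0.5592, 0.133, 0.1282]
tool_rot: [0.07, 0.998, -0.001, -0.003]
ft_force: [0.8, 0.2, 0.4]
grip_width: 0.0855
grasp_force: 0.0
[0.56163204 0.1335012  0.13096248] [ 7.00203672e-02  9.97545551e-01  2.57364994e-05 -1.48141717e-04]
```

View pics/s2c.png

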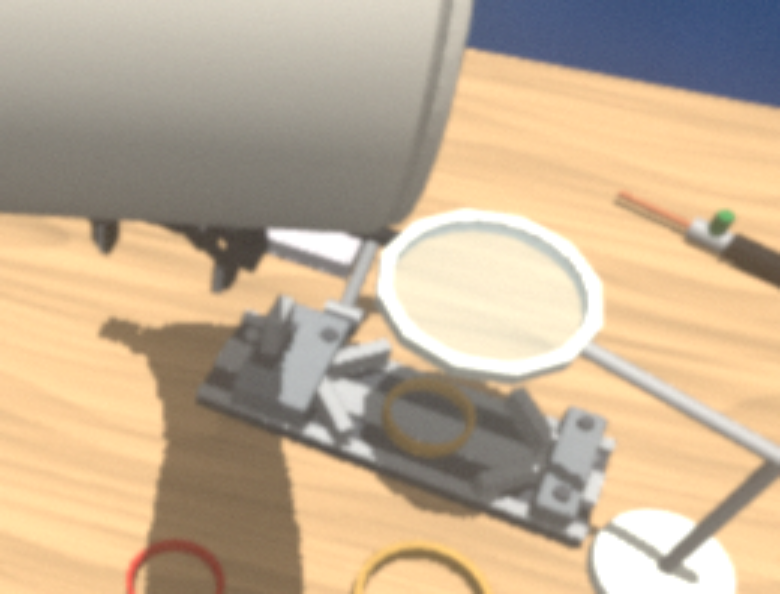

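```bash
python3 - <<'E'
from h import *
import pickle
np.set_printoptions(precision=4,suppress=True)
im=cv2.imread('pics/t2.png');cv2.imwrite('pics/t2c.png',cv2.resize(cv2.convertScaleAbs(im[110:384,150:450],alpha=1.5),None,fx=2.6,fy=2.15))
C=pickle.load(open('c0.pkl','rb'))
print(bot.get_obs()['joint_pos'])
for u in [(326.7,154.4),(356.7,88.5),(340,130)]:
    o,d=ray(C['side'],u); print([np.round(o+d*(x-o[0])/d[0],3).tolist() for x in(.45,.5,.55,.6)])
E
```

```text
[0.2332 0.4652 0.016  1.1178 0.0001 0.3734]
[[0.45, -0.014, 0.353], [0.5, -0.014, 0.295], [0.55, -0.014, 0.238], [0.6, -0.013, 0.18]]
[[0.45, -0.03, 0.487], [0.5, -0.031, 0.446], [0.55, -0.033, 0.405], [0.6, -0.034, 0.364]]
[[0.45, -0.024, 0.41], [0.5, -0.024, 0.36], [0.55, -0.025, 0.309], [0.6, -0.026, 0.259]]
```

View pics/t2c.png

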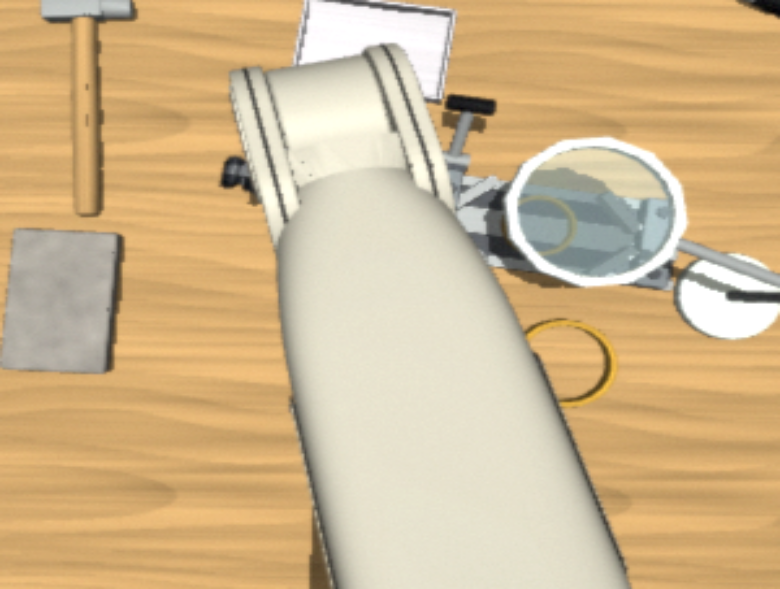

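```bash
python3 - <<'E'
from h import *
import pickle
np.set_printoptions(precision=1,suppress=True)
C=pickle.load(open('c0.pkl','rb'));s=C['side'];t=C['top']
for z in (.104,.108,.112,.116,.120,.125,.131): print(z,proj(s,(.5546,.084,z)),proj(s,(.5686,.183,z)))
im=cv2.imread('pics/s2.png');cv2.imwrite('pics/s2d.png',cv2.resize(cv2.convertScaleAbs(im[140:190,215:315],alpha=2.2),None,fx=8,fy=8,interpolation=cv2.INTER_CUBIC))
E
```

```text
0.104 [274.5 180.4] [234.8 165. ]
0.108 [274.6 179.4] [234.8 163.9]
0.112 [274.7 178.3] [234.7 162.8]
0.116 [274.8 177.3] [234.7 161.7]
0.12 [274.9 176.2] [234.6 160.6]
0.125 [275.  174.9] [234.5 159.2]
0.131 [275.2 173.2] [234.5 157.6]
```

View pics/s2d.png

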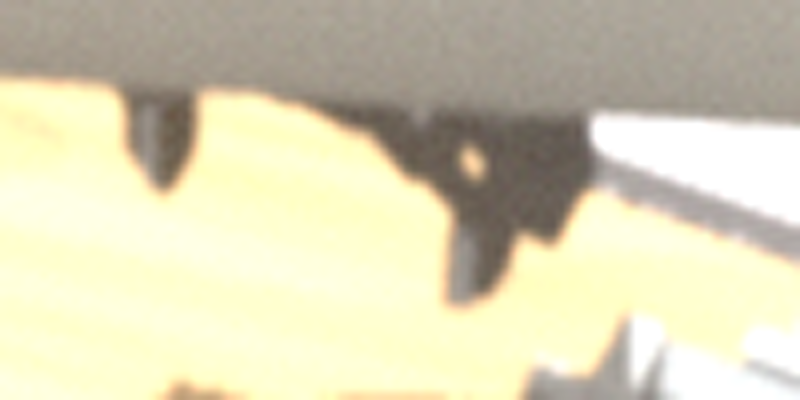

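The front knuckle juts about 20 mm past the finger's back, from about 9 mm above the TCP upward, and the tip is about 19 mm below the TCP. Pushing the handle with that knuckle at TCP z ≈ 0.075 keeps the hand body at least 18 mm clear of the lens.

```bash
python3 -m creep '[0.001,0.008,-0.02,0,0.0854, 0.001,0.008,-0.045,0,0.0854, 0.001,0.008,-0.055,0,0.0854, 0.001,0.008,-0.055,0,0.0854, 0.001,0.008,-0.055,0,0.0854]'
python3 -m creep '[0,-0.003,0,0,0.0854, -0.001,-0.006,0,0,0.0854, -0.001,-0.009,0,0,0.0854, -0.002,-0.012,0,0,0.0854, -0.002,-0.012,0,0,0.0854]'
python3 -m creep '[0,-0.003,0,0,0.0854, -0.001,-0.006,0,0,0.0854, -0.001,-0.009,0,0,0.0854, -0.001,-0.01,0,0,0.0854]'
```

```text
clock: 3.2
eef_pos: [0.5636, 0.1413, 0.0767]
tool_rot: [0.07, 0.998, 0.0, 0.001]
ft_force: [0.7, -0.3, 0.6]
grip_width: 0.0855
grasp_force: 0.0
clock: 3.62
eef_pos: [0.5608, 0.1282, 0.0756]
tool_rot: [0.071, 0.997, -0.0, 0.0]
ft_force: [-0.2, -1.0, -0.3]
grip_width: 0.0853
grasp_force: 0.0
clock: 3.95
eef_pos: [0.5595, 0.1184, 0.0749]
tool_rot: [0.071, 0.998, -0.0, -0.0]
ft_force: [-0.7, 0.9, 1.0]
grip_width: 0.0853
grasp_force: 0.0
```

```bash
python3 -m creep '[0,-0.002,0,0,0.0854, -0.001,-0.004,0,0,0.0854, -0.001,-0.006,0,0,0.0854, -0.001,-0.008,0,0,0.0854, -0.001,-0.01,0,0,0.0854]'
python3 -m creep '[0,-0.002,0,0,0.0854, -0.001,-0.004,0,0,0.0854, -0.001,-0.006,0,0,0.0854, -0.001,-0.008,0,0,0.0854, -0.0014,-0.01,0,0,0.0854]'
```

```text
clock: 4.37
eef_pos: [0.5588, 0.1103, 0.0756]
tool_rot: [0.07, 0.998, 0.001, 0.0]
ft_force: [-2.3, 6.0, 3.0]
grip_width: 0.0853
grasp_force: 2.5
clock: 4.78
eef_pos: [0.5573, 0.1004, 0.0757]
tool_rot: [0.07, 0.998, 0.001, 0.0]
ft_force: [-1.0, 4.5, 2.0]
grip_width: 0.0853
grasp_force: 2.6
```

```bash
python3 -m creep '[-0.0005,-0.004,0,0,0.0854, -0.001,-0.008,0,0,0.0854, -0.0017,-0.012,0,0,0.0854, -0.0023,-0.016,0,0,0.0854, -0.0028,-0.02,0,0,0.0854, -0.0034,-0.024,0,0,0.0854, -0.004,-0.028,0,0,0.0854, -0.0045,-0.032,0,0,0.0854, -0.0051,-0.036,0,0,0.0854, -0.0057,-0.04,0,0,0.0854]'
python3 - <<'E'
from h import *
c=snap('top','t3.png');im=cv2.imread('pics/t3.png')
s=snap('side','s3.png');im2=cv2.imread('pics/s3.png')
a=cv2.resize(cv2.convertScaleAbs(im[140:275,270:450],alpha=1.5),None,fx=2.2,fy=2.2*1.2)
b=cv2.resize(cv2.convertScaleAbs(im2[120:282,250:430],alpha=1.5),None,fx=2.2,fy=2.2)
cv2.imwrite('pics/c3.png',np.hstack([a,b]) if a.shape==b.shape else np.hstack([a,cv2.resize(b,a.shape[1::-1])]))
E
```

```text
clock: 5.62
eef_pos: [0.5515, 0.0604, 0.0756]
tool_rot: [0.07, 0.998, 0.001, 0.0]
ft_force: [-0.4, 5.5, 3.9]
grip_width: 0.085
grasp_force: 2.9
```

View pics/c3.png

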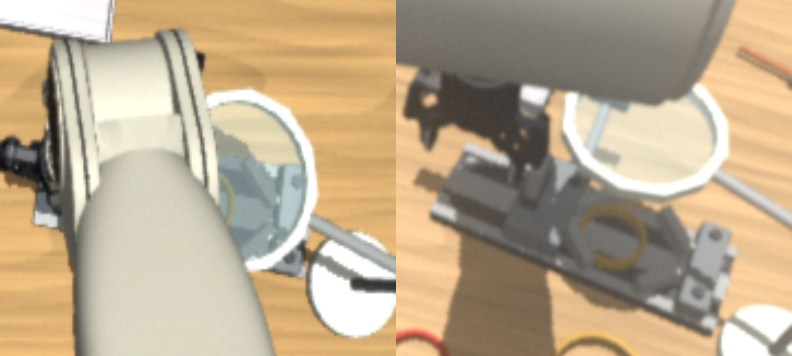

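Side view: carriage advanced, the bangle is just ahead of its V jaw, and the hand is behind the lens and not touching it. Next I'll feel forward in small steps, with a force check between moves.

```bash
cat > chk.py <<'E'
import sys
from workcell import bot
o=bot.get_obs();f=o['ft_force'];p=o['eef_pos'];F=.141*f[0]+.99*f[1]
print('clk %.2f push %.1f  F %s  y %.4f fx %.4f gw %.4f'%(o['clock'],F,f.round(1),p[1],-.141*(p[0]-.5326)-.99*(p[1]+.084),o['grip_width']))
sys.exit(F>float(sys.argv[1]))
E
python3 -m creep '[-0.0004,-0.003,0,0,0.0854, -0.0008,-0.006,0,0,0.0854, -0.0012,-0.008,0,0,0.0854]' >/dev/null; python3 chk.py 8.5 && python3 -m creep '[-0.0001,-0.001,0,0,0.0854, -0.0003,-0.002,0,0,0.0854]' >/dev/null; python3 chk.py 8.5 && python3 -m creep '[-0.0001,-0.001,0,0,0.0854, -0.0003,-0.002,0,0,0.0854]' >/dev/null; python3 chk.py 8.5 && python3 -m creep '[-0.0001,-0.0007,0,0,0.0854, -0.0002,-0.0014,0,0,0.0854]' >/dev/null; python3 chk.py 8.5
```

```text
clk 5.97 push 6.1  F [-2.5  6.5  4.9]  y 0.0520 fx -0.1372 gw 0.0853
clk 5.97 push 6.1  F [-2.5  6.5  4.9]  y 0.0520 fx -0.1372 gw 0.0853
clk 5.97 push 6.1  F [-2.5  6.5  4.9]  y 0.0520 fx -0.1372 gw 0.0853
clk 5.97 push 6.1  F [-2.5  6.5  4.9]  y 0.0520 fx -0.1372 gw 0.0853False
False
False
False
```

```bash
sed -i 's/sys.exit(F>float(sys.argv\[1\]))/sys.exit(int(F>float(sys.argv[1])))/' chk.py
python3 -m creep '[-0.0001,-0.001,0,0,0.0854, -0.0003,-0.002,0,0,0.0854]' >/dev/null; python3 chk.py 8.5 && python3 -m creep '[-0.0001,-0.001,0,0,0.0854, -0.0003,-0.002,0,0,0.0854]' >/dev/null; python3 chk.py 8.5 && python3 -m creep '[-0.0001,-0.0007,0,0,0.0854, -0.0002,-0.0014,0,0,0.0854]' >/dev/null; python3 chk.py 8.5 &&  python3 -m creep '[-0.0001,-0.0006,0,0,0.0854, -0.0002,-0.0012,0,0,0.0854]' >/dev/null; python3 chk.py 8.5
```

```text
clk 6.13 push 5.2  F [-1.8  5.6  3.8]  y 0.0501 fx -0.1352 gw 0.0853
clk 6.30 push 5.4  F [-1.8  5.7  4.1]  y 0.0482 fx -0.1333 gw 0.0854
clk 6.47 push 5.5  F [-1.8  5.8  4.5]  y 0.0468 fx -0.1319 gw 0.0852
clk 6.63 push 5.9  F [-2.4  6.3  3.7]  y 0.0456 fx -0.1307 gw 0.0851
```

Still friction only (~5.5 N). I'm continuing with smaller guarded steps.

```bash

python3 -m creep '[-0.0001,-0.0006,0,0,0.0854, -0.0002,-0.0012,0,0,0.0854]' >/dev/null; python3 chk.py 8 && python3 -m creep '[-0.0001,-0.0006,0,0,0.0854, -0.0002,-0.0012,0,0,0.0854]' >/dev/null; python3 chk.py 8 && python3 -m creep '[-0.0001,-0.0006,0,0,0.0854, -0.0002,-0.0012,0,0,0.0854]' >/dev/null; python3 chk.py 8 && python3 -m creep '[-0.0001,-0.0006,0,0,0.0854, -0.0002,-0.0012,0,0,0.0854]' >/dev/null; python3 chk.py 8 && python3 -m creep '[-0.0001,-0.0006,0,0,0.0854, -0.0002,-0.0012,0,0,0.0854]' >/dev/null; python3 chk.py 8 && python3 -m creep '[-0.0001,-0.0006,0,0,0.0854, -0.0002,-0.0012,0,0,0.0854]' >/dev/null; python3 chk.py 8
```

```text
clk 6.80 push 5.7  F [-0.9  5.9  3.9]  y 0.0444 fx -0.1295 gw 0.0858
clk 6.97 push 5.8  F [-1.7  6.1  3.8]  y 0.0432 fx -0.1283 gw 0.0857
clk 7.13 push 5.5  F [-1.1  5.7  3.8]  y 0.0420 fx -0.1271 gw 0.0857
clk 7.30 push 5.2  F [-1.   5.4  4.2]  y 0.0408 fx -0.1258 gw 0.0854
clk 7.47 push 5.4  F [-1.1  5.6  4.2]  y 0.0396 fx -0.1246 gw 0.0857
clk 7.63 push 4.5  F [-2.4  4.8  3.4]  y 0.0384 fx -0.1234 gw 0.0852
```

```bash
python3 chk.py 8 && python3 -m creep '[-0.0001,-0.0006,0,0,0.0854, -0.0002,-0.0012,0,0,0.0854]' >/dev/null; python3 chk.py 8 && python3 -m creep '[-0.0001,-0.0006,0,0,0.0854, -0.0002,-0.0012,0,0,0.0854]' >/dev/null; python3 chk.py 8 && python3 -m creep '[-0.0001,-0.0006,0,0,0.0854, -0.0002,-0.0012,0,0,0.0854]' >/dev/null; python3 chk.py 8 && python3 -m creep '[-0.0001,-0.0006,0,0,0.0854, -0.0002,-0.0012,0,0,0.0854]' >/dev/null; python3 chk.py 8 
```

```text
clk 7.63 push 4.5  F [-2.4  4.8  3.4]  y 0.0384 fx -0.1234 gw 0.0852
clk 7.80 push 4.9  F [-0.7  5.1  4.1]  y 0.0372 fx -0.1222 gw 0.0852
clk 7.97 push 5.4  F [-1.8  5.8  3.9]  y 0.0360 fx -0.1210 gw 0.0854
clk 8.13 push 5.5  F [-1.6  5.8  4.3]  y 0.0348 fx -0.1198 gw 0.0856
clk 8.30 push 5.0  F [-1.4  5.3  4.8]  y 0.0336 fx -0.1185 gw 0.0858
```

```bash
python3 chk.py 8 && python3 -m creep '[-0.0001,-0.0005,0,0,0.0854, -0.0001,-0.001,0,0,0.0854]' >/dev/null; python3 chk.py 8 && python3 -m creep '[-0.0001,-0.0005,0,0,0.0854, -0.0001,-0.001,0,0,0.0854]' >/dev/null; python3 chk.py 8 && python3 -m creep '[-0.0001,-0.0005,0,0,0.0854, -0.0002,-0.001,0,0,0.0854]' >/dev/null; python3 chk.py 8 && python3 -m creep '[-0.0001,-0.0005,0,0,0.0854, -0.0001,-0.001,0,0,0.0854]' >/dev/null; python3 chk.py 8 
python3 - <<'E'
from h import *
s=snap('side','s4.png');im2=cv2.imread('pics/s4.png')
cv2.imwrite('pics/s4c.png',cv2.resize(cv2.convertScaleAbs(im2[130:270,260:420],alpha=1.9),None,fx=4,fy=4,interpolation=cv2.INTER_CUBIC))
E
```

```text
clk 8.30 push 5.0  F [-1.4  5.3  4.8]  y 0.0336 fx -0.1185 gw 0.0858
clk 8.47 push 5.1  F [-1.8  5.4  4.1]  y 0.0326 fx -0.1175 gw 0.0855
clk 8.63 push 6.3  F [-1.9  6.6  4.1]  y 0.0316 fx -0.1165 gw 0.0852
clk 8.80 push 8.4  F [-1.1  8.7  4.2]  y 0.0311 fx -0.1160 gw 0.0857
clk 8.80 push 8.4  F [-1.1  8.7  4.2]  y 0.0311 fx -0.1160 gw 0.0857
```

View pics/s4c.png

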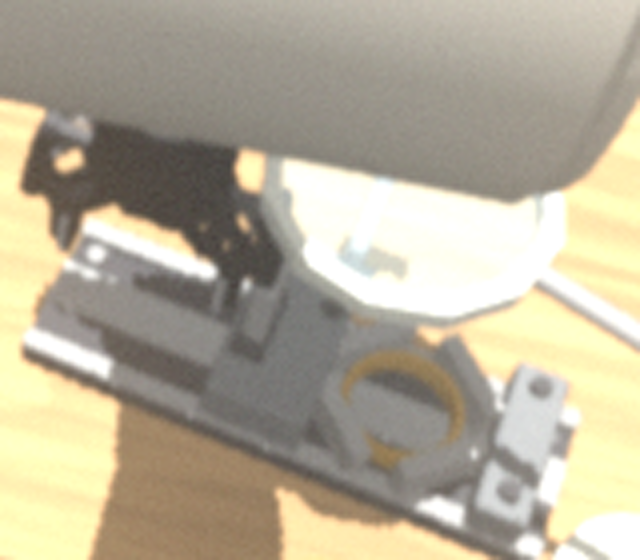

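Side view: the bangle (crop ~(405,410)) now sits between both V jaws and force is rising at about 3–5 N/mm. Next I'll step up to about 14 N.

```bash
python3 -m creep '[0,-0.0002,0,0,0.0854, -0.0001,-0.0004,0,0,0.0854]' >/dev/null; python3 chk.py 13 && python3 -m creep '[0,-0.0002,0,0,0.0854, -0.0001,-0.0004,0,0,0.0854]' >/dev/null; python3 chk.py 13 && python3 -m creep '[0,-0.0002,0,0,0.0854, -0.0001,-0.0004,0,0,0.0854]' >/dev/null; python3 chk.py 13 && python3 -m creep '[0,-0.0002,0,0,0.0854, 0,-0.0004,0,0,0.0854]' >/dev/null; python3 chk.py 13
```

```text
clk 9.02 push 7.8  F [-1.4  8.1  4.6]  y 0.0310 fx -0.1159 gw 0.0854
clk 9.18 push 9.2  F [-1.9  9.6  4.9]  y 0.0309 fx -0.1158 gw 0.0855
clk 9.35 push 10.2  F [-1.3 10.5  5. ]  y 0.0309 fx -0.1158 gw 0.0856
clk 9.52 push 11.4  F [-1.2 11.7  4.8]  y 0.0308 fx -0.1157 gw 0.0853
```

```bash
python3 -m creep '[0,-0.0002,0,0,0.0854, -0.0001,-0.0004,0,0,0.0854]' >/dev/null; python3 chk.py 14 && python3 -m creep '[0,-0.0002,0,0,0.0854, -0.0001,-0.0004,0,0,0.0854]' >/dev/null; python3 chk.py 14 && python3 -m creep '[0,-0.0002,0,0,0.0854, -0.0001,-0.0003,0,0,0.0854]' >/dev/null; python3 chk.py 14; python3 -m creep '[0,0,0,0,0.0854, 0,0,0,0,0.0854, 0,0,0,0,0.0854]' >/dev/null; python3 chk.py 14
```

```text
clk 9.68 push 10.5  F [-1.3 10.8  4.3]  y 0.0306 fx -0.1156 gw 0.0854
clk 9.85 push 11.8  F [-0.9 12.   5.4]  y 0.0305 fx -0.1154 gw 0.0852
clk 10.02 push 13.4  F [-0.7 13.7  5.5]  y 0.0303 fx -0.1153 gw 0.0856
clk 10.27 push 12.9  F [-1.7 13.3  5.7]  y 0.0303 fx -0.1152 gw 0.0858
```

Steady at 13 N and gripped. Now I'll back straight off, then rise clear of the lens and close the fingers.

```bash
python3 -m creep '[0.0003,0.002,0,0,0.0854, 0.0007,0.005,0,0,0.0854, 0.002,0.015,0,0,0.0854, 0.005,0.035,0,0,0.0854, 0.009,0.065,0,0,0.0854, 0.013,0.095,0,0,0.0854, 0.015,0.105,0.03,0,0.0854, 0.015,0.105,0.07,0,0.04, 0.015,0.105,0.11,0,0, 0.015,0.105,0.15,0,0]'
python3 -m creep '[0.03,0.04,0.03,0,0, 0.06,0.05,0.03,0,0, 0.06,0.05,0.03,0,0, 0.06,0.05,0.03,0,0]'
python3 - <<'E'
from h import *
import pickle
np.set_printoptions(precision=4,suppress=True)
C={n:snap(n,n+'5.png') for n in('side','top')};pickle.dump(C,open('c5.pkl','wb'))
for t in ['carriage','handle','lever_pivot','lever_grip','bangle']:
    for n in C:
        print(t,n,[(np.round(np.array(r['centre'])*[512,384],1).tolist(),round(r['score'],2)) for r in bot.place_of(n,t)[:3]])
a=cv2.imread('pics/side5.png')[110:290,240:440];b=cv2.imread('pics/top5.png')[120:300,260:460]
cv2.imwrite('pics/c5.png',cv2.resize(cv2.convertScaleAbs(np.hstack([a,b]),alpha=1.6),None,fx=2,fy=2,interpolation=cv2.INTER_CUBIC))
E
```

```text
clock: 11.1
eef_pos: [0.5608, 0.1322, 0.2257]
tool_rot: [0.07, 0.998, -0.001, -0.001]
ft_force: [1.1, -0.1, 0.2]
grip_width: 0.0517
grasp_force: 0.0
clock: 11.43
eef_pos: [0.6232, 0.1832, 0.2532]
tool_rot: [0.07, 0.998, -0.0, -0.0]
ft_force: [-1.5, -0.5, -0.6]
grip_width: 0.0007
grasp_force: 0.0
carriage side [([356.0, 237.3], 0.78), ([346.6, 199.5], 0.15)]
carriage top [([366.2, 162.7], 0.51)]
handle side [([324.0, 202.7], 0.68)]
handle top [([344.0, 211.4], 0.96), ([288.4, 131.7], 0.29)]
lever_pivot side [([346.0, 195.0], 0.64)]
lever_pivot top [([353.6, 190.4], 0.8)]
lever_grip side []
lever_grip top [([363.1, 162.2], 0.66)]
bangle side [([340.0, 297.6], 0.87), ([259.5, 288.8], 0.84), ([359.4, 232.8], 0.6)]
bangle top [([364.7, 278.8], 0.85)]
```

View pics/c5.png

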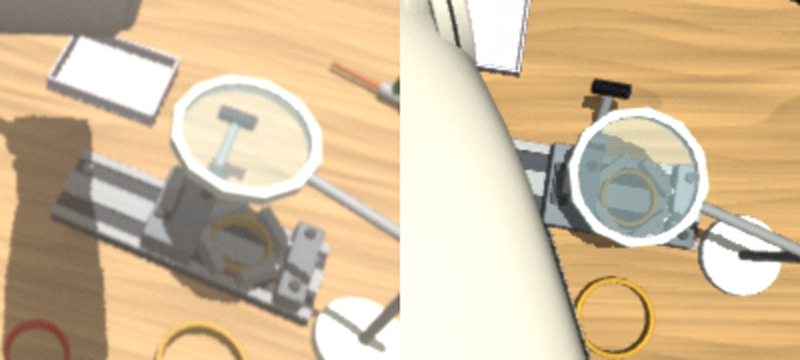

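```bash
python3 - <<'E'
from h import *
import pickle
np.set_printoptions(precision=4,suppress=True)
C=pickle.load(open('c5.pkl','rb'));s,t=C['side'],C['top']
o=np.array([.5326,-.084]);fx=np.array([-.141,-.99]);fy=np.array([.99,-.141])
def show(n,p): print(n,p,'fix',(p[:2]-o)@fx,(p[:2]-o)@fy)
for n,a,b in [('gripimg',(358.5,168.5),(365,164)),('pivot',(346,195),(353.6,190.4)),('handle',(324,202.7),(344,211.4))]:
    p,e=tri(s,a,t,b);show(n,p);print(e)
show('grip top z.108',onz(t,(365,164),.108));show('grip side z.108',onz(s,(358.5,168.5),.108));show('piv top',onz(t,(353.6,190.4),.047));show('piv side',onz(s,(346,195),.047))
# dark pixels of grip
for n,c,(x0,y0,x1,y1) in(('top',t,(350,150,385,180)),('side',s,(335,155,385,185))):
    im=cv2.imread(f'pics/{n}5.png')[y0:y1,x0:x1].max(2); 
    m=(im<(55 if n=='top' else 75)).astype('u1'); k,l,st,ce=cv2.connectedComponentsWithStats(m); 
    for i in range(1,k):
        if st[i,4]>8: print(n,st[i],ce[i]+[x0,y0])
print(bot.get_obs()['eef_pos'])
E
```

```text
gripimg [ 0.6497 -0.0906  0.1   ] fix -0.009963205833941752 0.11685751514300052
0.001659001404861781
pivot [ 0.5923 -0.0752  0.064 ] fix -0.017092749393057268 0.05782268258436761
0.008427360941339985
handle [ 0.5367 -0.0376  0.0972] fix -0.046539349815683737 -0.0025207804243333005
0.007441324618728825
grip top z.108 [ 0.648  -0.0878  0.108 ] fix -0.01253521371214138 0.11477616452238651
grip side z.108 [ 0.6434 -0.0906  0.108 ] fix -0.009113093148782083 0.11059779595934478
piv top [ 0.5933 -0.0748  0.047 ] fix -0.017640773477739027 0.05877413556427057
piv side [ 0.6062 -0.0807  0.047 ] fix -0.013606629551781761 0.07235750721297772
top [  6  10  19   9 133] [364.9549 164.1955]
[0.6212 0.1815 0.2554]
```

```bash
python3 -m creep '[0.03,-0.03,0,0,0, 0.05,-0.065,0,0,0, 0.05,-0.1,0,0,0, 0.05,-0.14,0,0,0, 0.05,-0.18,0,0,0, 0.05,-0.215,0,0,0, 0.05,-0.245,0,0,0, 0.04,-0.265,0,0,0, 0.034,-0.27,0,0,0, 0.034,-0.27,0,0,0]'; python3 -m creep '[0,0,-0.02,0,0, 0,0,-0.04,0,0, 0,0,-0.06,0,0, 0,0,-0.07,0,0, 0,0,-0.07,0,0]'
```

```text
clock: 12.87
eef_pos: [0.6543, -0.0902, 0.2553]
tool_rot: [0.072, 0.997, 0.0, -0.0]
ft_force: [-0.4, 0.5, -0.1]
grip_width: -0.0
grasp_force: 0.0
clock: 13.28
eef_pos: [0.6539, -0.0864, 0.1819]
tool_rot: [0.069, 0.998, 0.0, -0.003]
ft_force: [-0.5, -0.5, -0.4]
grip_width: 0.0
grasp_force: 0.0
```

```bash
cat > cz.py <<'E'
import sys
from workcell import bot
o=bot.get_obs();f=o['ft_force'];p=o['eef_pos']
print('clk %.2f F %s p %s lat %.4f fx %.4f'%(o['clock'],f.round(1),p.round(4),.99*(p[0]-.5326)-.141*(p[1]+.084),-.141*(p[0]-.5326)-.99*(p[1]+.084)))
sys.exit(int(f[2]>float(sys.argv[1])))
E
python3 -m creep '[0,0,-0.007,0,0, 0,0,-0.015,0,0, 0,0,-0.022,0,0, 0,0,-0.022,0,0]' >/dev/null; python3 cz.py 2.5 && python3 -m creep '[0,0,-0.002,0,0, 0,0,-0.004,0,0]' >/dev/null; python3 cz.py 2.5 && python3 -m creep '[0,0,-0.002,0,0, 0,0,-0.004,0,0]' >/dev/null; python3 cz.py 2.5 && python3 -m creep '[0,0,-0.002,0,0, 0,0,-0.004,0,0]' >/dev/null; python3 cz.py 2.5 && python3 -m creep '[0,0,-0.002,0,0, 0,0,-0.004,0,0]' >/dev/null; python3 cz.py 2.5 && python3 -m creep '[0,0,-0.002,0,0, 0,0,-0.004,0,0]' >/dev/null; python3 cz.py 2.5
```

```text
clk 13.62 F [-0.3  0.7 -0.9] p [ 0.6549 -0.0881  0.1617] lat 0.1216 fx -0.0132
clk 13.78 F [-0.4 -0.5  0. ] p [ 0.6557 -0.0884  0.1595] lat 0.1225 fx -0.0130
clk 13.95 F [0.6 0.2 0.4] p [ 0.6556 -0.0884  0.1553] lat 0.1224 fx -0.0130
clk 14.12 F [-0.4  0.3 -0.4] p [ 0.6555 -0.0884  0.151 ] lat 0.1223 fx -0.0130
clk 14.28 F [-0.4  0.4  0.4] p [ 0.6554 -0.0883  0.1468] lat 0.1222 fx -0.0130
clk 14.45 F [-0.3 -0.1  0.5] p [ 0.6554 -0.0883  0.1428] lat 0.1222 fx -0.0130
```

```bash
python3 -m creep '[-0.005,0,0,0,0, -0.005,0,0,0,0]' >/dev/null; python3 cz.py 2.5 && python3 -m creep '[0,0,-0.002,0,0, 0,0,-0.004,0,0]' >/dev/null; python3 cz.py 2.5 && python3 -m creep '[0,0,-0.002,0,0, 0,0,-0.003,0,0]' >/dev/null; python3 cz.py 2.5 && python3 -m creep '[0,0,-0.002,0,0, 0,0,-0.003,0,0]' >/dev/null; python3 cz.py 2.5 && python3 -m creep '[0,0,-0.002,0,0, 0,0,-0.003,0,0]' >/dev/null; python3 cz.py 2.5 && python3 -m creep '[0,0,-0.002,0,0, 0,0,-0.003,0,0]' >/dev/null; python3 cz.py 2.5
```

```text
clk 14.62 F [ 0.1  0.4 -0.9] p [ 0.6494 -0.0883  0.1427] lat 0.1162 fx -0.0123
clk 14.78 F [-0.2  0.4 -0.1] p [ 0.6505 -0.0884  0.1393] lat 0.1174 fx -0.0123
clk 14.95 F [-0.4  0.5 -0.6] p [ 0.6503 -0.0883  0.1356] lat 0.1171 fx -0.0123
clk 15.12 F [-0.7  0.5  1. ] p [ 0.6503 -0.0883  0.1326] lat 0.1171 fx -0.0123
clk 15.28 F [ 0.9 -0.5 -0.4] p [ 0.6503 -0.0883  0.1296] lat 0.1171 fx -0.0123
clk 15.45 F [-0.9  0.9  4.3] p [ 0.6503 -0.0883  0.1267] lat 0.1171 fx -0.0123
```

```bash
python3 -m creep '[0.003,0,-0.003,0,0, 0.005,-0.001,-0.006,0,0, 0.007,-0.001,-0.009,0,0]' >/dev/null; python3 cz.py 12 && python3 -m creep '[0.002,0,-0.004,0,0, 0.005,-0.001,-0.008,0,0, 0.007,-0.001,-0.011,0,0]' >/dev/null; python3 cz.py 12 && python3 -m creep '[0.002,0,-0.004,0,0, 0.003,-0.0005,-0.008,0,0, 0.004,-0.0006,-0.012,0,0]' >/dev/null; python3 cz.py 12 
```

```text
clk 15.70 F [ 0.8 -0.2  4.2] p [ 0.6585 -0.0893  0.1187] lat 0.1254 fx -0.0125
clk 15.95 F [3.6 0.2 5.1] p [ 0.6664 -0.0905  0.1078] lat 0.1334 fx -0.0124
clk 16.20 F [ 3.8 -1.5  4.7] p [ 0.6712 -0.0913  0.0963] lat 0.1382 fx -0.0123
```

```bash
python3 -m creep '[0.001,0,-0.003,0,0, 0.001,0,-0.006,0,0, 0.0015,0,-0.009,0,0]' >/dev/null; python3 cz.py 9 && python3 -m creep '[0,0,-0.002,0,0, 0,0,-0.004,0,0]' >/dev/null; python3 cz.py 9 && python3 -m creep '[0,0,-0.001,0,0, 0,0,-0.002,0,0]' >/dev/null; python3 cz.py 9 && python3 -m creep '[0,0,-0.001,0,0, 0,0,-0.002,0,0]' >/dev/null; python3 cz.py 9 && python3 -m creep '[0,0,-0.001,0,0, 0,0,-0.002,0,0]' >/dev/null; python3 cz.py 9 && python3 -m creep '[0,0,-0.001,0,0, 0,0,-0.002,0,0]' >/dev/null; python3 cz.py 9
```

```text
clk 16.45 F [ 3.1 -0.7  3.9] p [ 0.6706 -0.0911  0.0861] lat 0.1376 fx -0.0124
clk 16.62 F [ 3.4 -0.3  3.9] p [ 0.6697 -0.0909  0.0815] lat 0.1367 fx -0.0125
clk 16.78 F [ 3.2 -0.9  3.3] p [ 0.6695 -0.0909  0.0796] lat 0.1365 fx -0.0125
clk 16.95 F [-1.1 -0.4 11.2] p [ 0.6697 -0.0909  0.0789] lat 0.1367 fx -0.0125
clk 16.95 F [-1.1 -0.4 11.2] p [ 0.6697 -0.0909  0.0789] lat 0.1367 fx -0.0125
clk 16.95 F [-1.1 -0.4 11.2] p [ 0.6697 -0.0909  0.0789] lat 0.1367 fx -0.0125
```

The lever hit its stop at the predicted height (TCP 0.079). I'll add a little more press, then lift straight off.

```bash
python3 -m creep '[0,0,-0.0005,0,0, 0,0,-0.001,0,0, 0,0,-0.001,0,0]' >/dev/null; python3 cz.py 30; python3 -m creep '[0,0,0.005,0,0, 0,0,0.02,0,0, 0.003,0,0.05,0,0, 0.01,0,0.09,0,0, 0.02,0,0.13,0,0, 0.02,0,0.17,0,0, 0.015,0.04,0.18,0,0, 0.01,0.08,0.18,0,0, 0.01,0.12,0.18,0,0, 0.01,0.16,0.18,0,0]'
python3 -m creep '[-0.01,0.04,0,0,0, -0.02,0.08,0,0,0, -0.04,0.12,0,0,0, -0.06,0.16,0,0,0, -0.06,0.16,0,0,0]'
python3 - <<'E'
from h import *
np.set_printoptions(precision=4,suppress=True)
C={n:snap(n,n+'6.png') for n in('side','top')};c0=cv2.imread('pics/side5.png')
for t in ['handle','lever_pivot','lever_grip','bangle']:
    for n in C: print(t,n,[(np.round(np.array(r['centre'])*[512,384],1).tolist(),round(r['score'],2)) for r in bot.place_of(n,t)[:3]])
t=C['top'];im=cv2.imread('pics/top6.png')[145:185,345:395].max(2)
k,l,st,ce=cv2.connectedComponentsWithStats((im<55).astype('u1'))
for i in range(1,k):
    if st[i,4]>8:
        p=onz(t,ce[i]+[345,145],.051);print(ce[i]+[345,145],p,'lat',.99*(p[0]-.5326)-.141*(p[1]+.084))
# bangle/lens shift between the two side pictures
a=cv2.cvtColor(cv2.imread('pics/side5.png'),6)[190:270,330:410];b=cv2.cvtColor(cv2.imread('pics/side6.png'),6)[190:270,330:410]
print(cv2.absdiff(a,b).mean(),cv2.phaseCorrelate(a.astype('f4'),b.astype('f4')))
E
```

```text
clk 17.20 F [-0.6  0.2 10.6] p [ 0.6697 -0.0909  0.0789] lat 0.1367 fx -0.0125
clock: 18.03
eef_pos: [0.6782, 0.0701, 0.2562]
tool_rot: [0.071, 0.997, -0.0, -0.002]
ft_force: [0.3, 0.3, -0.3]
grip_width: -0.0002
grasp_force: 0.0
clock: 18.45
eef_pos: [0.6151, 0.2352, 0.2553]
tool_rot: [0.066, 0.998, 0.0, -0.003]
ft_force: [0.6, 0.4, 0.2]
grip_width: 0.0002
grasp_force: 0.0
handle side []
handle top [([343.4, 215.0], 0.6)]
lever_pivot side [([343.5, 195.6], 0.56)]
lever_pivot top [([354.0, 188.4], 0.91)]
lever_grip side []
lever_grip top [([360.8, 159.5], 0.6), ([173.8, 248.5], 0.56)]
bangle side [([341.2, 294.2], 0.6), ([359.2, 231.3], 0.54)]
bangle top [([367.1, 278.0], 0.64)]
[361.0328 159.3852] [ 0.6699 -0.0924  0.051 ] lat 0.13706165041101964
3.59171875 ((0.04659166020273631, 0.03185522826237275), 0.9548939955234528)
```

The lever grip is at lateral 0.137 m, its locked position, and the bangle and carriage have not moved (image shift under 0.05 px).

```bash
python3 -c "
from workcell import bot;print(bot.job_done())"
```

```text
the job is handed in; nothing more can be done
None
```

I handed the job in at about 19 s: the bangle is gripped flat between both V jaws after a steady push of about 13 N, the lock lever is down on its stop, the hand is clear of everything, and I felt no contact with the magnifier.

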